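Clamp a glued kraft packet in the counter press

TASK

The freshly glued kraft packet lying in the screw press must be held shut while it dries. Push it gently along the bed until it is fully home against the end stop, then turn the knurled thumbscrew clockwise until the foot seats on the packet and you feel the resistance rise: stop there, so that the packet is held snugly but the biscuits inside are not crushed. Let go, and leave the other things on the counter where they are.

Things in the scene. Friction and masses are not known exactly. Their poses are not given: they have to be found in the camera images.
- press: Press fixed to the counter: wooden bed 176 x 116 mm, top 14 mm above the counter. Origin on the counter under the bed; x along the bed from its open end (x = -116 mm) to the end stop, z up. Two rails 68 mm apart (tops 23 mm above the counter) guide the packet along x, 3 mm play a side. A bridge crosses at x = +25 mm: 30 mm along x, 108 mm along y, top 86 mm above the counter, collar to 91 mm.
- stop_face (a point): Middle of the end stop's face that the packet's far end must meet: press x = +50 mm, at the height of the bed's top. With the packet home its origin lies 50 mm from here along the press x, i.e. at the press origin.
- screw_top (a point): Centre of the top of the knurled steel thumbscrew head, on its vertical axis. The head is a cylinder of 36 mm diameter, 32 mm high down from this point; the bridge's collar is 36 mm and the bridge's top 41 mm below. It stays at this height as it turns. Clockwise seen from above lowers the foot 4 mm per rad; it takes about 0.9 to 3.4 rad from the start to seat. Running friction about 0.08 N m.
- press_foot: Foot under the bridge, moves only up and down. Origin: underside of its steel nut; a rubber cushion disc, 28 mm across, reaches 6 to 12 mm below it (set differently each time). Cushion starts 4 to 14 mm above the packet. Seated, torque climbs by 0.004 N m per N of clamping, about 0.26 N m per rad: 0.12 to 0.18 N m in all is snug, over 0.24 crushes. Let go, friction keeps up to 20 N.
- packet: Flat brown kraft packet, 62 x 100 x 14 mm, 0.2 kg, lying on the bed between the rails. Origin: centre of its underside; its 100 mm length is along its own y axis, which lies along the press x. It starts 30 to 48 mm short of the stop; its near end then lies 80 to 98 mm from the press origin, toward the open end. A push over 30 N dents it.
- spare_packet: A second packet like it lying on the counter beside the press, to be left alone. Origin: centre of its underside.
- tape: Roll of tape, 98 x 96 x 25 mm, lying beside the press, to be left alone. Origin: centre of its underside.
- pen: Marker pen, 135 mm long, 16 mm thick, lying behind the press's end stop, to be left alone. Origin: centre of its underside.
- cookies: Bag of cookies, 64 x 96 x 96 mm, standing to the left of the press, to be left alone. Origin: centre of its underside.
- bell: White dome counter bell, 74 mm across, 57 mm high, off to the right, to be left alone. Origin: centre of its underside.

How it is judged (in metres and radians):
On the way, in this order (a step that is already met when the one before it is completed fails the run):
1. the packet is pushed home against the end stop (within 4 mm) before the foot bears on it (x of packet in the frame of press above -0.004 m and contact force between press_foot and packet below 0.5 N), for 0.2 s.
2. the foot is screwed down until it seats on the packet with at least 6 N (contact force between press_foot and packet above 6 N), for 0.2 s.
At the end, for the whole second after the job is handed in: The packet lies home within 4 mm of the end stop, the foot holds it with at least 6 N, and both are at rest (x of packet in the frame of press above -0.004 m and contact force between press_foot and packet above 6 N and linear speed of packet below 0.01 m/s and linear speed of press_foot below 0.005 m/s); the robot touches nothing.
It fails at once if the packet is clamped with more than 40 N (the biscuits are crushed) (contact force between press_foot and packet above 40 N).
It fails at once if the packet is pushed with more than 30 N (contact force between any of the fingers, the arm and packet above 30 N).
It fails at once if the spare packet, tape, pen, cookies or bell are moved by more than 30 mm (distance of any of spare_packet, tape, pen, cookies, bell from where it was at the start of the episode above 0.03 m).
It also fails if it takes over 72 s, if anything falls off the work surface, if the arm or the gripper's body presses on something with over 40 N, if the wrist force passes 120 N, or if a joint passes its speed limit or range.

ROBOT

A 6-joint arm with a two-finger parallel gripper is mounted at the origin on a cart in front of the work surface, level with it; the furniture and walls round the work are solid. World frame = base frame: x ahead of the robot, y to its left, z up, the work surface at z = 0. Lengths are in mm, angles in degrees, forces in N, time in s.
With the tool pointing down it reaches from about 250 to 850 mm from the base axis. Payload 12.5 kg.
Tool frame: the origin (TCP) lies on the mounting face of the last link; the fingertips stand 186 mm ahead of it and the grasp point (between the pads) lies 167 mm ahead of it; z points along the fingers, y is the line along which they close (so a half turn about z gives the same grasp; the last joint's range is limited). The gripper opens to 93 mm and grips with 3 to 60 N. Pads are 15 mm wide; open, the fingers measure 128 mm over their backs; the gripper's body (75 mm by 188 mm) begins 65 mm behind the grasp point.
Start: joints at [60.126, 20.094, 94.641, -0, 65.266, -4.847], TCP at [232.642, 498.361, 404.733] pointing down, gripper open.
Joint ranges: [-157.81, 157.81], [-45, 120.19], [0.68, 151.7], [-89.99, 269.99], [4.06, 180], [-164.3, 164.3]. Speed limits (degrees/s): [127.2, 127.2, 159.86, 180, 180, 180].

INTERFACE

Orientations are given as a 3x3 rotation matrix whose columns are the frame's x, y, z axes.
In Python, from bench import ctrl, eyes, order, trace gives the robot as it stands.
- The arm moves only by the tool drive_tool, never from a script. Its argument "plan" is a list of rows, each a list of 4 numbers: the shift along the tool's x, y, z in mm, then the turn about the tool's z in degrees. A call has 1 to 20 rows; each row is the pose to reach, as a shift and turn from the pose commanded when the call began, along the tool's axes at that moment; what a row does not reach only later rows make up. A row lasts 1/12 s, in which the tool goes at most 41.7 mm and 7.16 degrees, less where a joint would pass 70% of its speed; a pose out of reach is approached as far as the arm can. A call with a gripper value outside its range is refused whole. "fingers" is the opening, from 0 (shut) to 1 (fully open), set as the call begins (left out, the last holds). The fingers move at their own pace and stop on an object; the grip force is fixed at half the most. Time passes only in rows, so rows that repeat a pose let the fingers close. It gives the time, the measured TCP pose, the force, the opening and the grip force at its end, in the units of the state.
- ctrl.get_state(): the state, without advancing time (a new reading comes with each control period).
- eyes.snapshot(name): name is "side" or "top" or "wrist"; returns the picture (420x560x3 uint8, red, green, blue); there is no depth.
- eyes.calibration(name): a dict with "mtx" (3x3 intrinsics, pixels), "k1" (the pictures are not rectified: a ray, as slopes to the right and down, at radius r is drawn at 1 + k1 r^2 times it, then the intrinsics apply), "rvec" (rotation vector, rad) and "tvec" (3), from world to camera coordinates, as OpenCV has them; the wrist camera has in their place "T_tool_cam" (4x4, takes a point from camera to tool coordinates, whose origin is the TCP and whose axes are the flange's). Camera axes: x right, y down, z forward; pixel columns grow to the right and rows downward; lengths in mm; the calibration is good to about 2 mm. A picture is of the moment at which its call begins: read the wrist's pose just before it. calibration takes no time and is no camera call.
- order.sign_off(): hands the job in; it is judged then, once.
Trained networks look in the newest picture that a camera, given by its name, has taken for a name from the list of things; names that differ only in an ending like _2 or _b are one class to them, and where a whole thing is asked for, a point or a joint stands for the part that bears it (a point fixed in the world has none). Each returns a list of dicts, best first, with "p" (0 to 1); they miss things now and then, are a little off and sometimes report something else, mostly with a low value. They report only what shows in the picture. A call takes as long as a camera call.
- trace(camera, thing): "pixels" (420x560 bool, what is visible of it) and "uv" ([column, row] in pixels, amid what is visible of it).
The state is a dict: "t": time; "qpos": joint angles; "joint_vel": joint speeds; "joint_efforts": joint torques, N m; "tcp_pos": TCP position; "tool_rot": TCP orientation; "force": force on the tool from outside, world axes, zero at the start; "torque": the same for the moment, N m; "opening": opening from 0.0 (shut) to 1.0 (fully open); "finger_force": force on a finger pad.
Only numpy, scipy, OpenCV 4.12 (cv2) and the standard library are available. Lean on these libraries where they do the work, as an engineer would, in place of code of your own. Each camera call takes 0.05 s, during which the arm holds its last target. There are 200 camera calls.

## Working session

There is one attempt and no reset: what is moved stays moved. The work goes in short steps, Python scripts to look and compute and a tool call to move; the robot and the scene stay as the last step left them, time stands still between calls to the robot, and variables do not carry over. Pictures are saved under pics/ and viewed, at most 10 in all, crops included, and the job is handed in when it is done.

Besides the shell and the picture viewer there is one more tool, called after "Emit:" as name(argument=value, ...), one argument or row to a line, values as JSON. drive_tool: Moves the arm, as the interface text tells. Its arguments: {"type":"object","properties":{"plan":{"type":"array","items":{"type":"array","items":{"type":"number"}}},"fingers":{"type":"number"}},"required":["plan"]}

```bash
mkdir -p pics; ls
cat > h.py <<'E'
import numpy as np, cv2
from bench import ctrl, eyes, order, trace
def cam(name, st=None):
    c=eyes.calibration(name); K=np.array(c["mtx"],float)
    if "rvec" in c:
        R=cv2.Rodrigues(np.array(c["rvec"],float))[0]; t=np.array(c["tvec"],float).ravel()
        return K,c["k1"],R.T,-R.T@t
    T=np.array(c["T_tool_cam"],float); R0=np.array(st["tool_rot"]); p=np.array(st["tcp_pos"])
    return K,c["k1"],R0@T[:3,:3],R0@T[:3,3]+p
def ray(C,uv):
    K,k1,R,o=C; d=(np.array(uv,float)-K[:2,2])/[K[0,0],K[1,1]]
    u=d.copy()
    for _ in range(20): u=d/(1+k1*(u@u))
    return o,R@np.array([u[0],u[1],1.])
def onz(C,uv,z):
    o,d=ray(C,uv); return o+d*(z-o[2])/d[2]
def proj(C,P):
    K,k1,R,o=C; q=R.T@(np.array(P,float)-o); u=q[:2]/q[2]; u=u*(1+k1*(u@u)); return u*[K[0,0],K[1,1]]+K[:2,2]
E
python3 - <<'E'
from h import *
for n in ("side","top"):
    im=eyes.snapshot(n); cv2.imwrite(f"pics/{n}0.png",im[:,:,::-1]); C=cam(n); print(n,C[3].round(),C[2][:,2].round(2))
    for th,z in (("press",14),("screw_top",127),("packet",28),("press_foot",40)):
        for r in trace(n,th)[:2]: 
            print(th,round(r["p"],2),np.round(r["uv"]),onz(C,r["uv"],z).round(), r["pixels"].sum())
print(ctrl.get_state())
E
```

```text
pics
side [ -204. -1197.   837.] [ 0.49  0.73 -0.48]
press 0.55 [265. 217.] [566.  10.  14.] 1105
press 0.16 [333. 306.] [ 471. -476.   14.] 574
screw_top 0.81 [270. 216.] [ 478. -155.  127.] 1016
screw_top 0.71 [192. 186.] [363. 141. 127.] 383
packet 0.54 [250. 216.] [518.  24.  28.] 313
top [ 492.  -84. 1382.] [ 0.05  0.02 -1.  ]
press 0.72 [252. 207.] [572.  26.  14.] 1518
screw_top 0.8 [246. 205.] [571.  34. 127.] 1611
packet 0.79 [248. 221.] [527.  37.  28.] 675
{'t': 0.5, 'qpos': array([ 6.01254362e+01,  2.00944740e+01,  9.46442989e+01,  3.63454876e-04,
        6.52641498e+01, -4.84597440e+00]), 'joint_vel': array([-0.10008669, -0.08269931, -0.03904393,  0.04369094, -0.02333125,
        0.01222434]), 'joint_efforts': array([-5.32842332e-04, -4.96962297e+01, -2.85333967e+01,  6.98364177e-02,
        2.24459212e-02, -3.25477220e-05]), 'tcp_pos': array([232.64157554, 498.34732646, 404.70369096]), 'tool_rot': array([[-9.06095673e-01,  4.23072842e-01, -3.04035361e-05],
       [ 4.23072843e-01,  9.06095672e-01, -4.13609464e-05],
       [ 1.00498193e-05, -5.03398850e-05, -9.99999999e-01]]), 'force': array([ 0.10455116, -0.53387071, -0.49706428]), 'torque': array([ 0.05829737,  0.02157509, -0.02924143]), 'finger_force': 0.0, 'opening': 0.9975380210883479}
```

Run:
```python
import cv2,numpy as np
a=cv2.imread("pics/top0.png")[130:290,150:360]; b=cv2.imread("pics/side0.png")[150:290,170:380]
a=cv2.resize(a,None,fx=2.8,fy=2.8,interpolation=cv2.INTER_CUBIC)  # 588x448
cv2.imwrite("pics/top0c.png",a)
cv2.imwrite("pics/side0c.png",cv2.resize(b,None,fx=3,fy=3,interpolation=cv2.INTER_CUBIC))
```

```text
(no output)
```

View pics/top0c.png

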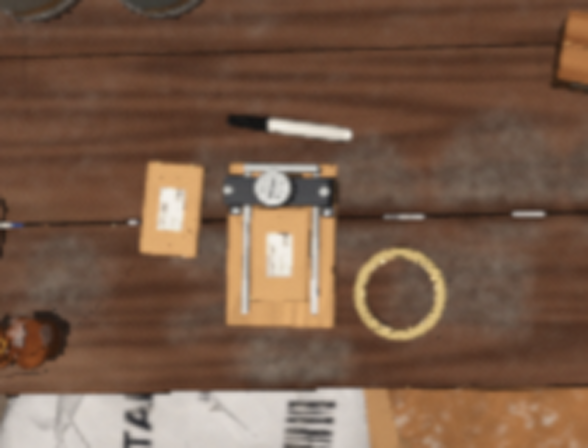

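View pics/side0c.png

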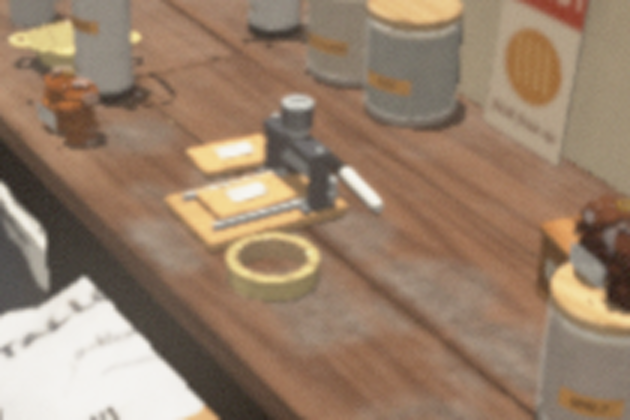

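The top view shows the press with the bed at crop (228–336, 165–326), the screw head at (273,186), and the packet's near end at row 300. The spare packet is to the left, the tape to the right, and the pen behind. The side view agrees with this.

Run:
```python
from h import *
C=cam("top"); f=lambda x,y,z: onz(C,(x/2.8+150,y/2.8+130),z).round(1)
print("screw",f(273,184,127)); 
for p in ((229,325),(334,327),(228,165)): print("bed",f(*p,14))
for p in ((245,313),(314,313),(247,208),(314,208)): print("rail",f(*p,23))
print("near",f(280,301,28), "spare",f(172,210,14))
print(eyes.calibration("wrist"))
```

```text
screw [595.9  29.5 127. ]
bed [454.6  89.7  14. ]
bed [450.1 -23.   14. ]
bed [627.  88.  14.]
rail [467.2  71.3  23. ]
rail [465.7  -2.4  23. ]
rail [579.4  67.3  23. ]
rail [577.8  -4.5  23. ]
near [479.2  33.2  28. ] spare [579.6 149.3  14. ]
{'mtx': array([[344.60007188,   0.        , 287.2774712 ],
       [  0.        , 344.60007188, 209.69814069],
       [  0.        ,   0.        ,   1.        ]]), 'k1': 0.02340198425392463, 'T_tool_cam': array([[ 5.84559521e-04, -9.70150213e-01, -2.42504068e-01,
         6.75003502e+01],
       [ 9.99999818e-01,  6.02606866e-04, -2.46447438e-07,
         2.76491607e-01],
       [ 1.46373707e-04, -2.42504023e-01,  9.70150389e-01,
         2.01010140e+01],
       [ 0.00000000e+00,  0.00000000e+00,  0.00000000e+00,
         1.00000000e+00]])}
```

Emit:
drive_tool(
  plan=[
    [-384,-333,0,-23.7],
    [-384,-333,0,-23.7],
    [-384,-333,0,-23.7],
    [-384,-333,0,-23.7],
    [-384,-333,0,-23.7],
    [-384,-333,0,-23.7],
    [-384,-333,0,-23.7],
    [-384,-333,0,-23.7],
    [-384,-333,0,-23.7],
    [-384,-333,0,-23.7],
    [-384,-333,0,-23.7],
    [-384,-333,0,-23.7],
    [-384,-333,0,-23.7],
    [-384,-333,85,-23.7],
    [-384,-333,85,-23.7],
    [-384,-333,85,-23.7],
    [-384,-333,85,-23.7],
    [-384,-333,85,-23.7],
  ],
  fingers=0,
)

```text
t: 2.0
tcp_pos: [440.3, 34.4, 321.4]
tool_rot: [[-1.0, 0.023, 0.001], [0.023, 1.0, -0.0], [-0.001, -0.0, -1.0]]
force: [-0.3, -0.6, 0.0]
opening: 0.008
finger_force: 0.0
```

Run:
```python
from h import *
import json
st=ctrl.get_state(); im=eyes.snapshot("wrist"); cv2.imwrite("pics/w1.png",im[:,:,::-1])
json.dump({"tcp_pos":list(st["tcp_pos"]),"tool_rot":np.array(st["tool_rot"]).tolist()},open("st1.json","w"))
C=cam("wrist",st); print(st["tcp_pos"],st["qpos"])
for th,z in (("screw_top",127),("packet",28),("press",14)):
    for r in trace("wrist",th)[:2]: print(th,r["p"],r["uv"],onz(C,r["uv"],z))
```

```text
[440.28514403  34.36692427 321.39144606] [-1.58057419e+00  1.57375515e+01  1.14689197e+02 -1.55510763e-03
  4.94964187e+01 -9.02802994e+01]
screw_top 0.57 [292.9, 233.0] [429.58512993  38.14128595 127.        ]
packet 0.59 [288.9, 337.4] [559.9333475   33.71036476  28.        ]
packet 0.28 [285.1, 230.1] [459.06699023  32.67407236  28.        ]
press 0.68 [285.6, 230.5] [463.85120957  32.90775472  14.        ]
```

View pics/w1.png

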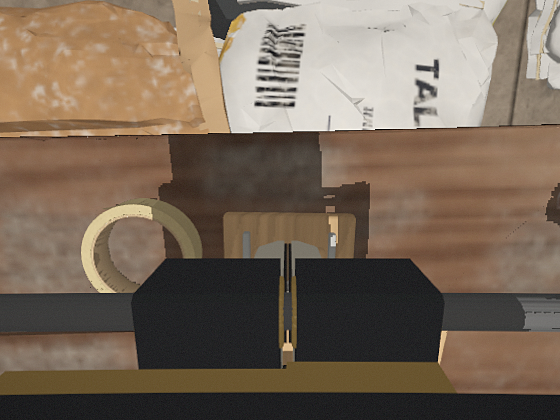

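The wrist view shows the bed's near edge at row 213, columns 224–356, and the rails at columns 246 and 333. The fingers hide the rest.

Run:
```python
from h import *
import json
C=cam("wrist",json.load(open("st1.json")))
for p,z in (((225,213),14),((355,213),14),((246,234),23),((333,234),23)): print(onz(C,p,z).round(1))
```

```text
[446.9 -18.9  14. ]
[449.4  93.   14. ]
[463.4  -0.6  23. ]
[465.   73.1  23. ]
```

Emit:
drive_tool(
  plan=[
    [-14,0,40,0],
    [-14,0,80,0],
    [-14,0,105,0],
    [-14,0,117,0],
    [-14,0,117,0],
    [-14,0,117,0],
    [-14,0,117,0],
  ],
)

```text
t: 2.78
tcp_pos: [454.1, 33.9, 203.5]
tool_rot: [[-1.0, 0.023, 0.001], [0.023, 1.0, -0.0], [-0.001, -0.0, -1.0]]
force: [-0.2, 0.0, -0.9]
opening: 0.002
finger_force: 0.0
```

Emit:
drive_tool(
  plan=[
    [-3,0,0,0],
    [-6,0,0,0],
    [-9,0,0,0],
    [-11,0,0,0],
    [-13,0,0,0],
    [-15,0,0,0],
    [-17,0,0,0],
    [-19,0,0,0],
    [-21,0,0,0],
    [-23,0,0,0],
    [-25,0,0,0],
    [-27,0,0,0],
    [-29,0,0,0],
    [-31,0,0,0],
    [-33,0,0,0],
    [-35,0,0,0],
    [-37,0,0,0],
    [-39,0,0,0],
    [-40,0,0,0],
    [-40,0,0,0],
  ],
)

```text
t: 4.45
tcp_pos: [494.0, 32.9, 202.8]
tool_rot: [[-1.0, 0.023, 0.0], [0.023, 1.0, -0.0], [-0.0, 0.0, -1.0]]
force: [-0.2, -0.8, -0.0]
opening: 0.003
finger_force: 0.0
```

Run:
```python
from h import *
st=ctrl.get_state();print(st["force"],st["torque"],st["tcp_pos"])
im=eyes.snapshot("top");cv2.imwrite("pics/t2.png",cv2.resize(im[160:270,200:300,::-1],None,fx=5,fy=5,interpolation=cv2.INTER_CUBIC))
```

```text
[-0.21124832 -0.80907529 -0.01391608] [ 0.0716261  -0.00922965 -0.02801488] [493.96948871  32.91248135 202.81216517]
```

View pics/t2.png

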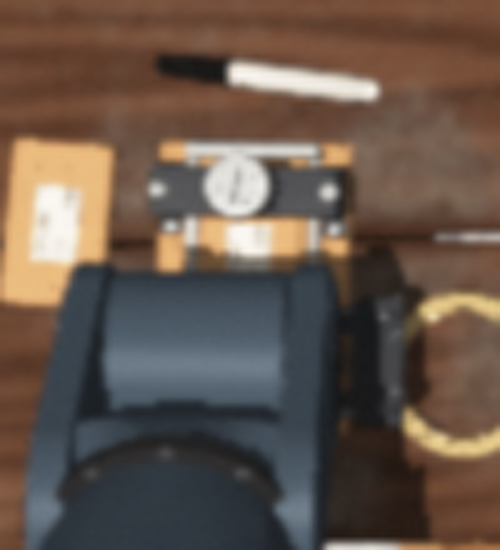

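The label's top edge has moved from row 213 to about 204, so the packet is sliding. Next I push in small steps and watch the force.

Emit:
drive_tool(
  plan=[
    [-1,0,0,0],
    [-2,0,0,0],
    [-3,0,0,0],
    [-4,0,0,0],
    [-5,0,0,0],
    [-6,0,0,0],
    [-6,0,0,0],
  ],
)

```text
t: 5.08
tcp_pos: [499.9, 32.8, 202.7]
tool_rot: [[-1.0, 0.023, 0.0], [0.023, 1.0, -0.0], [-0.0, -0.0, -1.0]]
force: [-1.1, -0.7, 1.0]
opening: 0.004
finger_force: 0.5
```

Emit:
drive_tool(
  plan=[
    [-0.5,0,0,0],
    [-1,0,0,0],
    [-1.5,0,0,0],
    [-2,0,0,0],
    [-2,0,0,0],
  ],
)

```text
t: 5.5
tcp_pos: [501.9, 32.7, 202.7]
tool_rot: [[-1.0, 0.023, 0.0], [0.023, 1.0, 0.0], [-0.0, 0.0, -1.0]]
force: [-0.8, 0.3, 0.1]
opening: 0.004
finger_force: 0.4
```

Emit:
drive_tool(
  plan=[
    [-0.5,0,0,0],
    [-1,0,0,0],
    [-1.5,0,0,0],
    [-2,0,0,0],
    [-2,0,0,0],
  ],
)

```text
t: 5.92
tcp_pos: [503.8, 32.7, 202.7]
tool_rot: [[-1.0, 0.023, 0.0], [0.023, 1.0, 0.0], [-0.0, 0.0, -1.0]]
force: [-0.7, 0.6, -0.3]
opening: 0.005
finger_force: 0.2
```

Emit:
drive_tool(
  plan=[
    [-0.5,0,0,0],
    [-1,0,0,0],
    [-1.5,0,0,0],
    [-1.5,0,0,0],
  ],
)

```text
t: 6.25
tcp_pos: [505.3, 32.6, 202.7]
tool_rot: [[-1.0, 0.023, 0.0], [0.023, 1.0, 0.0], [-0.0, 0.0, -1.0]]
force: [-0.1, -0.5, -0.1]
opening: 0.003
finger_force: 0.3
```

Emit:
drive_tool(
  plan=[
    [-0.5,0,0,0],
    [-1,0,0,0],
    [-1,0,0,0],
  ],
)

```text
t: 6.5
tcp_pos: [506.3, 32.6, 202.7]
tool_rot: [[-1.0, 0.023, 0.0], [0.023, 1.0, 0.0], [-0.0, 0.0, -1.0]]
force: [-1.0, 0.7, 0.6]
opening: 0.004
finger_force: 0.5
```

Emit:
drive_tool(
  plan=[
    [-0.5,0,0,0],
    [-1,0,0,0],
    [-1,0,0,0],
  ],
)

```text
t: 6.75
tcp_pos: [507.3, 32.6, 202.8]
tool_rot: [[-1.0, 0.023, 0.0], [0.023, 1.0, 0.0], [-0.0, 0.0, -1.0]]
force: [-1.6, 0.2, -0.0]
opening: 0.006
finger_force: 0.8
```

Emit:
drive_tool(
  plan=[
    [-0.5,0,0,0],
    [-1,0,0,0],
    [-1,0,0,0],
  ],
)

```text
t: 7.0
tcp_pos: [507.7, 32.6, 202.7]
tool_rot: [[-1.0, 0.023, -0.002], [0.023, 1.0, 0.0], [0.002, -0.0, -1.0]]
force: [-5.9, -0.6, 5.7]
opening: 0.002
finger_force: 3.2
```

Emit:
drive_tool(
  plan=[
    [-0.5,0,0,0],
    [-0.5,0,0,0],
  ],
)

```text
t: 7.17
tcp_pos: [507.9, 32.6, 202.6]
tool_rot: [[-1.0, 0.023, -0.003], [0.023, 1.0, 0.0], [0.003, -0.0, -1.0]]
force: [-8.6, 0.2, 8.2]
opening: 0.007
finger_force: 4.2
```

Emit:
drive_tool(
  plan=[
    [-0.5,0,0,0],
    [-0.5,0,0,0],
  ],
)

```text
t: 7.33
tcp_pos: [508.2, 32.6, 202.5]
tool_rot: [[-1.0, 0.023, -0.004], [0.023, 1.0, 0.0], [0.004, -0.0, -1.0]]
force: [-10.4, -0.6, 9.5]
opening: 0.004
finger_force: 5.3
```

Emit:
drive_tool(
  plan=[
    [6,0,0,0],
    [14,0,0,0],
    [14,0,-40,0],
    [14,0,-80,0],
    [14,0,-120,0],
    [14,0,-160,0],
    [14,0,-185,0],
    [-20,0,-185,0],
    [-40,0,-185,0],
    [-40,0,-185,0],
    [-40,0,-185,0],
  ],
  fingers=1,
)

```text
t: 8.25
tcp_pos: [549.2, 31.6, 387.3]
tool_rot: [[-1.0, 0.023, 0.0], [0.023, 1.0, 0.0], [-0.0, 0.0, -1.0]]
force: [-0.7, 0.1, 0.2]
opening: 0.744
finger_force: 0.0
```

Run:
```python
from h import *
import json
for n in ("wrist","top"):
    st=ctrl.get_state(); im=eyes.snapshot(n); C=cam(n,st)
    cv2.imwrite(f"pics/{n}3.png",im[:,:,::-1])
    if n=="wrist": json.dump({"tcp_pos":list(st["tcp_pos"]),"tool_rot":np.array(st["tool_rot"]).tolist()},open("st3.json","w")); print(st["tcp_pos"],st["torque"])
    for th,z in (("screw_top",127),("packet",28)):
        for r in trace(n,th)[:2]: print(n,th,r["p"],r["uv"],onz(C,r["uv"],z))
```

```text
[549.17146479  31.61749338 387.31828355] [ 0.03462599  0.04834462 -0.04483946]
wrist screw_top 0.95 [290.7, 159.5] [506.09979382  35.51299708 127.        ]
wrist packet 0.63 [290.0, 193.7] [550.15140807  34.85160976  28.        ]
top screw_top 0.85 [245.0, 231.1] [498.11247205  38.18956874 127.        ]
```

View pics/wrist3.png

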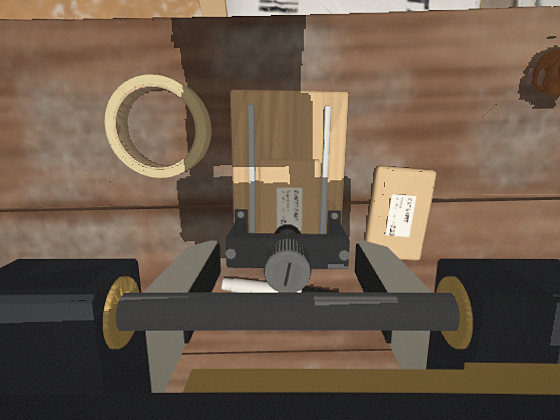

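The wrist view shows the screw's top disc centred near (288,273), the bed's near edge at row 91 (columns 232–348), and the packet's near end at about row 161.

Run:
```python
from h import *
import json
C=cam("wrist",json.load(open("st3.json")))
for n,p,z in (("screw",(288,273),127),("discL",(265,273),127),("discR",(311,273),127),("bedL",(232,91),14),("bedR",(348,91),14),("packet near",(290,161),28),("rail",(250,110),23),("rail",(328,110),23),("bridge",(222,257),86),("bridgeR",(348,257),86)): print(n,onz(C,p,z).round(1))
im=cv2.imread("pics/wrist3.png")[130:300,200:370]
cv2.imwrite("pics/wrist3c.png",cv2.resize(im,None,fx=3.5,fy=3.5,interpolation=cv2.INTER_CUBIC))
```

```text
screw [591.   31.8 127. ]
discL [590.6  14.5 127. ]
discR [591.4  49.1 127. ]
bedL [450.3 -19.2  14. ]
bedR [452.8  93.2  14. ]
packet near [517.5  35.5  28. ]
rail [468.6  -1.8  23. ]
rail [470.3  73.   23. ]
bridge [593.3 -25.6  86. ]
bridgeR [595.7  83.9  86. ]
```

View pics/wrist3c.png

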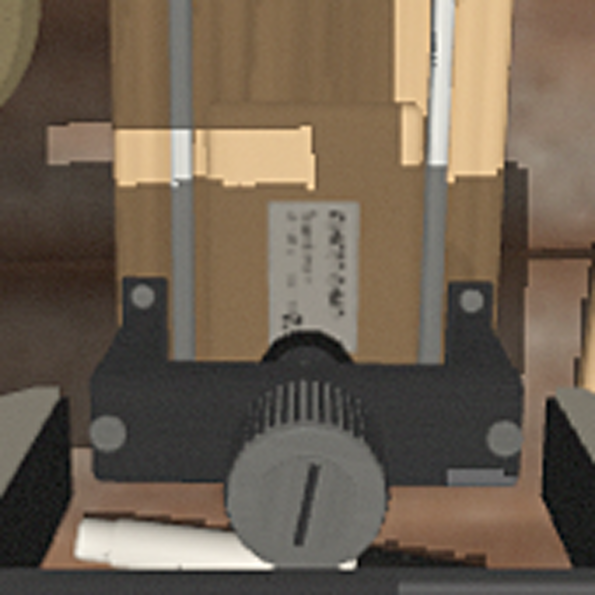

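Emit:
drive_tool(
  plan=[
    [-20,0.8,0,0],
    [-42,0.8,0,0],
    [-42,0.8,30,0],
    [-42,0.8,60,0],
    [-42,0.8,90,0],
    [-42,0.8,103,0],
    [-42,0.8,103,0],
    [-42,0.8,103,0],
  ],
)

```text
t: 9.22
tcp_pos: [591.1, 31.5, 284.8]
tool_rot: [[-1.0, 0.023, -0.001], [0.023, 1.0, 0.0], [0.001, -0.0, -1.0]]
force: [0.8, -0.3, -0.1]
opening: 1.0
finger_force: 0.0
```

Emit:
drive_tool(
  plan=[
    [0,0,0,0],
    [0,0,0,0],
    [0,0,0,0],
    [0,0,0,0],
    [0,0,0,0],
    [0,0,0,0],
    [0,0,0,0],
    [0,0,0,0],
    [0,0,0,0],
    [0,0,0,0],
    [0,0,0,0],
    [0,0,0,0],
  ],
  fingers=0,
)

```text
t: 10.22
tcp_pos: [591.2, 30.8, 284.8]
tool_rot: [[-1.0, 0.023, -0.0], [0.023, 1.0, -0.001], [0.0, -0.001, -1.0]]
force: [-0.7, -5.8, 0.3]
opening: 0.374
finger_force: 30.0
```

Run:
```python
from h import *
s=ctrl.get_state()
for k in("t","tcp_pos","force","torque","opening","finger_force","qpos"): print(k,np.round(s[k],3))
```

```text
t 10.217
tcp_pos [591.205  30.782 284.771]
force [-0.748 -5.847  0.342]
torque [-0.922  0.154  0.011]
opening 0.374
finger_force 29.999
qpos [ -1.513  32.584  93.906  -0.095  53.516 -90.13 ]
```

Emit:
drive_tool(
  plan=[
    [0,-0.8,0,6],
    [0,-0.8,0,12],
    [0,-0.8,0,18],
    [0,-0.8,0,24],
    [0,-0.8,0,30],
    [0,-0.8,0,36],
    [0,-0.8,0,40],
  ],
)

```text
t: 10.8
tcp_pos: [591.3, 30.8, 284.8]
tool_rot: [[-0.747, 0.665, 0.0], [0.665, 0.747, 0.0], [-0.0, 0.0, -1.0]]
force: [1.3, 0.5, -0.9]
opening: 0.372
finger_force: 30.0
```

```bash
cat > s.py <<'E'
from h import *
s=ctrl.get_state()
for k in("t","tcp_pos","force","torque","joint_efforts","opening","qpos"): print(k,np.round(s[k],3))
E
python3 s.py
```

```text
t 10.8
tcp_pos [591.263  30.808 284.75 ]
force [ 1.346  0.545 -0.927]
torque [ 0.25  -0.199  0.083]
joint_efforts [ -0.793 -57.691 -24.156  -0.259   0.318  -0.703]
opening 0.372
qpos [-1.5250e+00  3.2586e+01  9.3906e+01  2.2000e-02  5.3487e+01 -4.9889e+01]
```

Emit:
drive_tool(
  plan=[
    [0,0,0,4],
    [0,0,0,8],
    [0,0,0,12],
  ],
)

```text
t: 11.05
tcp_pos: [591.3, 30.9, 284.8]
tool_rot: [[-0.595, 0.804, 0.001], [0.804, 0.595, 0.0], [-0.0, 0.001, -1.0]]
force: [1.2, 2.0, -1.0]
opening: 0.374
finger_force: 30.0
```

```bash
python3 s.py | egrep "^t|torque"
```

```text
t 11.05
tcp_pos [591.312  30.855 284.763]
torque [ 0.319 -0.238  0.116]
```

Emit:
drive_tool(
  plan=[
    [0,0,0,4],
    [0,0,0,8],
    [0,0,0,12],
  ],
)

```text
t: 11.3
tcp_pos: [591.4, 30.9, 284.8]
tool_rot: [[-0.414, 0.91, 0.001], [0.91, 0.414, 0.0], [0.0, 0.001, -1.0]]
force: [1.9, 2.0, -1.8]
opening: 0.37
finger_force: 30.0
```

```bash
python3 s.py | egrep "^t|torque"
```

```text
t 11.3
tcp_pos [591.373  30.898 284.774]
torque [ 0.363 -0.364  0.043]
```

Emit:
drive_tool(
  plan=[
    [0,0,0,3],
    [0,0,0,6],
    [0,0,0,9],
  ],
)

```text
t: 11.55
tcp_pos: [591.4, 30.9, 284.8]
tool_rot: [[-0.268, 0.964, 0.001], [0.964, 0.268, 0.0], [0.0, 0.001, -1.0]]
force: [2.3, 1.8, -0.6]
opening: 0.374
finger_force: 30.0
```

```bash
python3 s.py | egrep "torque"
```

```text
torque [ 0.322 -0.394  0.095]
```

Emit:
drive_tool(
  plan=[
    [0,0,0,3],
    [0,0,0,6],
    [0,0,0,9],
  ],
)

```text
t: 11.8
tcp_pos: [591.5, 30.9, 284.8]
tool_rot: [[-0.114, 0.994, 0.001], [0.994, 0.114, 0.0], [0.0, 0.001, -1.0]]
force: [2.7, 2.6, -1.2]
opening: 0.372
finger_force: 30.0
```

```bash
python3 s.py | egrep "torque"
```

```text
torque [ 0.35  -0.564  0.105]
```

Emit:
drive_tool(
  plan=[
    [0,0,0,3],
    [0,0,0,6],
    [0,0,0,9],
  ],
)

```text
t: 12.05
tcp_pos: [591.5, 30.9, 284.8]
tool_rot: [[0.043, 0.999, 0.002], [0.999, -0.043, 0.0], [0.0, 0.002, -1.0]]
force: [3.8, 2.2, -2.3]
opening: 0.374
finger_force: 30.0
```

```bash
python3 s.py | egrep "torque"
```

```text
torque [ 0.311 -0.57   0.079]
```

Emit:
drive_tool(
  plan=[
    [0,0,0,3],
    [0,0,0,6],
    [0,0,0,9],
  ],
)

```text
t: 12.3
tcp_pos: [591.6, 30.9, 284.8]
tool_rot: [[0.199, 0.98, 0.002], [0.98, -0.199, 0.0], [0.001, 0.002, -1.0]]
force: [4.1, 2.0, -3.2]
opening: 0.371
finger_force: 30.0
```

```bash
python3 s.py | egrep "torque"
```

```text
torque [ 0.361 -0.637  0.107]
```

Emit:
drive_tool(
  plan=[
    [0,0,0,3],
    [0,0,0,6],
    [0,0,0,9],
  ],
)

```text
t: 12.55
tcp_pos: [591.6, 30.9, 284.8]
tool_rot: [[0.35, 0.937, 0.002], [0.937, -0.35, 0.0], [0.001, 0.002, -1.0]]
force: [4.9, 1.5, -3.4]
opening: 0.371
finger_force: 30.0
```

```bash
python3 s.py | egrep "torque"
```

```text
torque [ 0.291 -0.726  0.075]
```

Emit:
drive_tool(
  plan=[
    [0,0,0,3],
    [0,0,0,6],
    [0,0,0,9],
  ],
)

```text
t: 12.8
tcp_pos: [591.7, 30.9, 284.8]
tool_rot: [[0.492, 0.871, 0.002], [0.871, -0.492, 0.0], [0.001, 0.002, -1.0]]
force: [4.1, 1.9, -4.1]
opening: 0.375
finger_force: 30.0
```

```bash
python3 s.py | egrep "torque"
```

```text
torque [ 0.23  -0.805  0.07 ]
```

Emit:
drive_tool(
  plan=[
    [0,0,0,3],
    [0,0,0,6],
    [0,0,0,9],
  ],
)

```text
t: 13.05
tcp_pos: [591.7, 30.8, 284.8]
tool_rot: [[0.622, 0.783, 0.002], [0.783, -0.622, 0.0], [0.002, 0.002, -1.0]]
force: [6.1, 1.5, -2.9]
opening: 0.371
finger_force: 30.0
```

```bash
python3 s.py | egrep "torque"
```

```text
torque [ 0.122 -0.868  0.073]
```

Emit:
drive_tool(
  plan=[
    [0,0,0,3],
    [0,0,0,6],
    [0,0,0,9],
  ],
)

```text
t: 13.3
tcp_pos: [591.7, 30.8, 284.8]
tool_rot: [[0.737, 0.676, 0.003], [0.676, -0.737, 0.0], [0.002, 0.002, -1.0]]
force: [5.7, 0.7, -3.9]
opening: 0.368
finger_force: 30.0
```

```bash
python3 s.py | egrep "torque"
```

```text
torque [ 0.112 -0.89   0.048]
```

Emit:
drive_tool(
  plan=[
    [0,0,0,3],
    [0,0,0,6],
    [0,0,0,9],
  ],
)

```text
t: 13.55
tcp_pos: [591.8, 30.7, 284.8]
tool_rot: [[0.834, 0.552, 0.003], [0.552, -0.834, -0.0], [0.002, 0.001, -1.0]]
force: [6.7, 0.6, -3.8]
opening: 0.373
finger_force: 30.0
```

```bash
python3 s.py | egrep "torque"
```

```text
torque [-0.015 -0.862  0.068]
```

Emit:
drive_tool(
  plan=[
    [0,0,0,3],
    [0,0,0,6],
    [0,0,0,9],
  ],
)

```text
t: 13.8
tcp_pos: [591.8, 30.7, 284.8]
tool_rot: [[0.91, 0.415, 0.003], [0.415, -0.91, -0.0], [0.002, 0.001, -1.0]]
force: [6.2, -0.9, -5.0]
opening: 0.369
finger_force: 30.0
```

```bash
python3 s.py | egrep "torque"
```

```text
torque [-0.088 -0.914  0.047]
```

Emit:
drive_tool(
  plan=[
    [0,0,0,3],
    [0,0,0,6],
    [0,0,0,9],
  ],
)

```text
t: 14.05
tcp_pos: [591.8, 30.6, 284.8]
tool_rot: [[0.963, 0.268, 0.003], [0.268, -0.963, -0.0], [0.003, 0.001, -1.0]]
force: [5.7, -0.6, -4.0]
opening: 0.369
finger_force: 30.0
```

```bash
python3 s.py | egrep "torque"
```

```text
torque [-0.209 -0.925  0.089]
```

Emit:
drive_tool(
  plan=[
    [0,0,0,3],
    [0,0,0,6],
    [0,0,0,9],
  ],
)

```text
t: 14.3
tcp_pos: [591.8, 30.5, 284.8]
tool_rot: [[0.994, 0.114, 0.003], [0.114, -0.994, -0.0], [0.003, 0.001, -1.0]]
force: [6.2, -1.2, -5.4]
opening: 0.371
finger_force: 30.0
```

```bash
python3 s.py | egrep "torque"
```

```text
torque [-0.311 -0.903  0.044]
```

Emit:
drive_tool(
  plan=[
    [0,0,0,3],
    [0,0,0,6],
    [0,0,0,9],
  ],
)

```text
t: 14.55
tcp_pos: [591.8, 30.5, 284.8]
tool_rot: [[0.999, -0.043, 0.003], [-0.043, -0.999, -0.001], [0.003, 0.0, -1.0]]
force: [6.1, -1.2, -4.6]
opening: 0.371
finger_force: 30.0
```

```bash
python3 s.py | egrep "torque"
```

```text
torque [-0.374 -0.87   0.066]
```

Emit:
drive_tool(
  plan=[
    [0,0,0,3],
    [0,0,0,6],
    [0,0,0,9],
  ],
)

```text
t: 14.8
tcp_pos: [591.8, 30.4, 284.8]
tool_rot: [[0.98, -0.199, 0.003], [-0.199, -0.98, -0.001], [0.003, 0.0, -1.0]]
force: [6.1, -2.6, -3.8]
opening: 0.372
finger_force: 30.0
```

```bash
python3 s.py | egrep "torque"
```

```text
torque [-0.487 -0.88   0.11 ]
```

Emit:
drive_tool(
  plan=[
    [0,0,0,3],
    [0,0,0,6],
  ],
)

```text
t: 14.97
tcp_pos: [591.8, 30.4, 284.8]
tool_rot: [[0.954, -0.3, 0.003], [-0.3, -0.954, -0.001], [0.003, -0.0, -1.0]]
force: [6.3, -2.0, -4.7]
opening: 0.372
finger_force: 30.0
```

```bash
python3 s.py | egrep "torque"
```

```text
torque [-0.505 -0.81   0.128]
```

Emit:
drive_tool(
  plan=[
    [0,0,0,3],
    [0,0,0,6],
  ],
)

```text
t: 15.13
tcp_pos: [591.8, 30.3, 284.8]
tool_rot: [[0.917, -0.398, 0.003], [-0.398, -0.917, -0.001], [0.003, -0.0, -1.0]]
force: [5.5, -2.7, -3.6]
opening: 0.374
finger_force: 30.0
```

```bash
python3 s.py | egrep "torque"
```

```text
torque [-0.567 -0.782  0.155]
```

The torque is climbing at the expected slope, about 0.0045 N m per degree, and has reached about 0.15 N m. I stop here, take a settled reading and then release.

Emit:
drive_tool(
  plan=[
    [0,0,0,0],
    [0,0,0,0],
    [0,0,0,0],
  ],
)

```text
t: 15.38
tcp_pos: [591.8, 30.3, 284.8]
tool_rot: [[0.918, -0.396, 0.003], [-0.396, -0.918, -0.001], [0.003, -0.0, -1.0]]
force: [6.6, -2.1, -4.4]
opening: 0.377
finger_force: 30.0
```

```bash
python3 s.py | egrep "torque"
```

```text
torque [-0.513 -0.813  0.024]
```

Emit:
drive_tool(
  plan=[
    [0,0,0,0],
    [0,0,0,0],
  ],
)

```text
t: 15.55
tcp_pos: [591.8, 30.3, 284.8]
tool_rot: [[0.918, -0.396, 0.003], [-0.396, -0.918, -0.001], [0.003, -0.0, -1.0]]
force: [6.5, -2.9, -4.4]
opening: 0.371
finger_force: 30.0
```

```bash
python3 s.py | egrep "torque"
```

```text
torque [-0.587 -0.84  -0.022]
```

Emit:
drive_tool(
  plan=[
    [0,0,0,0],
    [0,0,0,0],
    [0,0,0,0],
    [0,0,0,0],
    [0,0,0,0],
    [0,0,0,0],
    [0,0,0,0],
    [0,0,-15,0],
    [0,0,-40,0],
    [0,0,-80,0],
    [0,0,-110,0],
    [0,0,-110,0],
    [0,0,-110,0],
  ],
  fingers=1,
)

```text
t: 16.63
tcp_pos: [591.2, 30.7, 396.3]
tool_rot: [[0.918, -0.396, 0.003], [-0.396, -0.918, -0.0], [0.003, -0.001, -1.0]]
force: [-0.2, 0.4, -0.5]
opening: 1.0
finger_force: 0.0
```

Run:
```python
from h import *
s=ctrl.get_state(); print(s["tcp_pos"],s["opening"],s["torque"])
cv2.imwrite("pics/w5.png",eyes.snapshot("wrist")[:,:,::-1])
```

```text
[591.23420611  30.72631754 396.25625446] 1.0004106345078236 [ 0.04788376  0.18335719 -0.04639445]
```

View pics/w5.png

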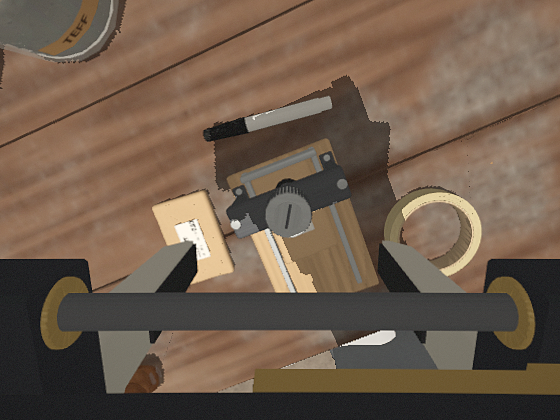

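The slot in the head sits at the same angle in the tool's view as before the turn, so the screw followed the gripper and didn't spring back. The packet, pen, tape and spare packet all look undisturbed.

```bash
python3 -c "
from bench import order; print(order.sign_off())"
```

```text
the job is handed in; nothing more can be done
None
```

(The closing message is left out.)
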